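Shut down the bench screw feeder

ROBOT

A 6-joint arm with a two-finger parallel gripper is mounted at the origin on the work surface. World frame = base frame: x ahead of the robot, y to its left, z up, the work surface at z = 0. Lengths are in m, angles in degrees, forces in N, time in s.
With the tool pointing down it reaches from about 0.375 to 0.75 m from the base axis. Payload 9 kg.
Tool frame: the origin (TCP) lies at the very end of the fingers, on their centre line; the grasp point (between the pads) lies 19 mm behind it; z points along the fingers, y is the line along which they close (so a half turn about z gives the same grasp; the last joint's range is limited). The gripper opens to 85 mm and grips with 20 to 120 N. Pads are 22 mm wide; open, the fingers measure 114 mm over their backs; the gripper's body (76 mm by 85 mm) begins 54 mm behind the grasp point. The pads swing forward as they close: fully open they stand 13 mm farther back than shut.
Start: joints at [-78.936, 5.964, 5.575, 89.605, 0, 77.527], TCP at [0.24, -0.55, 0.231] pointing down, gripper open.
Joint ranges: [-171.21, 171.21], [-48.23, 106.86], [-62.78, 66.21], [-105.2, 120.99], [-86.42, 89.51], [-180, 180]. Speed limits (degrees/s): [127.2, 127.2, 147.25, 180, 180, 180].

INTERFACE

Orientations are given as [roll, pitch, yaw] about the fixed x, y, z axes, in that order (R = Rz(yaw) Ry(pitch) Rx(roll)).
In Python, from workcell import manip, eyes, spotter gives the robot as it stands. The module is installed in compiled form; this text tells all that it offers.
- The arm moves only by the shell command python3 -m inch 'ROWS' [OPENING] [FORCE]. ROWS is a JSON object of lists of equal length, an entry for each row: "delta_pos": the shift along the tool's x, y, z normalised to -1 to 1, where 1 is 100 mm, a list of three; "spin": the turn about the tool's z normalised to -1 to 1, where 1 is 8 degrees. In form: {"delta_pos": [[tx, ty, tz], ...], "spin": [spin, ...]}. A call has exactly 5 rows; each row shifts and turns the commanded pose from where the row before left it, along the tool's axes as they then stand; what a row does not reach is not made up. A row lasts 1/10 s, in which the tool goes at most 50 mm and 8.59 degrees, less where a joint would pass 70% of its speed; a pose out of reach is approached as far as the arm can. A call with a number of a shift or a turn outside -1 to 1 is refused whole. A call with a gripper value outside its range is refused whole. OPENING is the opening, from -1 (shut) to 1 (fully open), set as the call begins (- or left out, the last holds). The fingers move at their own pace and stop on an object; FORCE is the grip in N (left out, the last holds). Time passes only in rows, so rows that do not move let the fingers close, or fill a call up. It gives the time, the measured TCP pose, the force, the opening and the grip force at its end, in the units of the state.
- manip.observe(): the state, without advancing time (a new reading comes with each control period).
- eyes.capture(name): name is "side" or "top" or "wrist"; returns (picture, depth): 384x512x3 uint8, blue, green, red; 384x512 float32, m along the optical axis (not along the pixel's ray), 0 where there is no reading.
- eyes.calibration(name): a dict with "intrinsics" (3x3 intrinsics, pixels), "distortion" ([k1, k2, p1, p2, k3] as OpenCV has them; the pictures are not rectified), "R" (3x3) and "t" (3): a world point X has camera coordinates R X + t; the wrist camera has in their place "T_tool_cam" (4x4, takes a point from camera to tool coordinates, whose origin is the TCP and whose axes are the flange's). Camera axes: x right, y down, z forward; pixel columns grow to the right and rows downward; lengths in m; the calibration is good to about 2 mm. A picture is of the moment at which its call begins: read the wrist's pose just before it. calibration takes no time and is no camera call.
- manip.job_done(): hands the job in; it is judged then, once.
Trained networks look in the newest picture that a camera, given by its name, has taken for a name from the list of things; names that differ only in an ending like _2 or _b are one class to them, and where a whole thing is asked for, a point or a joint stands for the part that bears it (a point fixed in the world has none). Each returns a list of dicts, best first, with "conf" (0 to 1); they miss things now and then, are a little off and sometimes report something else, mostly with a low value. They report only what shows in the picture. A call takes as long as a camera call.
- spotter.search_frame(camera, target): "xyz" ([x, y, z] in m, in world coordinates, good to about 4 mm: the middle of the surface that is visible of it).
- spotter.masks_of(camera, target): "mask" (384x512 bool, what is visible of it).
- spotter.tip_of(camera, target): "xyz" ([x, y, z] in m, in world coordinates, good to about 4 mm: a listed point, or the origin of a listed thing).
The state is a dict: "clock": time; "joint_positions": joint angles; "joint_velocities": joint speeds; "tau": joint torques, N m; "position": TCP position; "tool_rot": TCP orientation; "wrist_force": force on the tool from outside, world axes, zero at the start; "ft_torque": the same for the moment, N m; "gripper_width": finger opening in m; "grasp_force": force on a finger pad.
Only numpy, scipy, OpenCV 4.12 (cv2) and the standard library are available. Lean on these libraries where they do the work, as an engineer would, in place of code of your own. Each camera call takes 0.05 s, during which the arm holds its last target. There are 200 camera calls.

TASK

Shut down the screw feeder: first turn the big speed knob on the sloping controller anticlockwise all the way to its end stop, then swing the feeder's hopper lid down and press it until it is fully shut. Leave the small trim knob at its setting and do not disturb the other things on the bench.

Things in the scene. Friction and masses are not known exactly. Their poses are not given: they have to be found in the camera images.
- controller: Grey console fixed to the bench, 170 (x) x 210 (y) x 125 mm high, left or right of the feeder, yaw within 0.3 rad of the robot's x. Origin: centre of underside; x to its back, z up. From its 45 mm high front edge a dark panel rises backwards at 28 degrees, its normal leaning 28 degrees to -x. On it: big speed knob (left, y +45 mm), small trim knob (right, 103 mm away), flat display and lamps.
- speed_grip (a point): Pinch point on the speed knob's axis, 37 mm above the panel. Black knob: skirt disc 52 mm across, 8 mm thick, with a raised bar 48 long, 14 wide, its top 45 mm above the panel. The point turns with the knob: z along the axis, out of the panel; x along the bar to the end with the white pointer line; pinch across the bar, along y. A long white off mark on the panel is at half past seven (down-left).
- speed_knob (a joint): Angle of the speed knob in rad: 0 at the anticlockwise end stop (pointer at the off mark), growing clockwise to 4.71 at the other stop. Starts between 1.1 and 2.7. A friction of 0.06 N m holds it where it is left; no spring.
- trim_knob (a joint): Angle of the small round trim knob (22 mm diameter, 17 mm tall, white pointer line), in rad, growing clockwise. To be left alone; light friction.
- trim_mark (a point): Rim end of the trim knob's white pointer line, on its top, 10 mm from its axis. It must not move.
- feeder: Screw feeder, fixed to the bench: grey base with a steel hopper of screws on it, 170 (x) x 150 (y) x 140 mm high. Origin: centre of its underside, +x to its back (hinge side), z up; any yaw within 0.3 rad of the robot's x.
- feeder_lid (a joint): Opening angle of the feeder's aluminium lid in rad: 0 fully shut on the hopper (its stop), growing as the front edge rises. Starts between 0.5 and 0.9, at most 1.3. Its stiff hinge (friction 0.8 N m) keeps it where it is left; about 5 N at the front pushes it down, all the way to the stop.
- lid_hinge (a point): On the lid's hinge axis (along the feeder's y), mid-width, level with the lid's underside: 82 mm behind the feeder's origin, 141 mm up. Turns with the lid: x from front to hinge, z out of the lid's top face. The lid is a plate 144 mm wide, 5 mm thick, reaching 168 mm from the hinge to the front, with a 50 mm wide tab on to 186 mm.
- lid_press (a point): Point on the lid's top face at mid-width, 155 mm from the hinge axis, to press on. Same axes as lid_hinge.
- hex_key: Loose L-shaped dark steel hex key, 107 x 37 x 7 mm, lying on the bench on the robot's side. Bystander. Origin on the bench under the middle of the long arm.
- steel_plate: Loose square steel plate with two holes, 55 x 55 x 10 mm, on the robot's side. Bystander. Origin under its centre.
- fixture_block: Loose dark steel stepped fixture block, 60 x 50 x 50 mm, beyond the machines. Bystander. Origin under its centre.
- screw_bin: Loose open black bin of screws, 80 x 120 x 50 mm, beyond the machines. Bystander. Origin under its centre.

How it is judged:
By the outcome, as a careful person would: the job done as asked, in the order asked, and still so for the second after the job is handed in, with the robot touching nothing.
It also fails if it takes over 67 s, if anything falls off the work surface, if the arm or the gripper's body presses on something with over 40 N, if the wrist force passes 120 N, or if a joint passes its speed limit or range.

## Working session

There is one attempt and no reset: what is moved stays moved. The work goes in short steps, Python scripts to look and compute and a shell command to move; the robot and the scene stay as the last step left them, time stands still between calls to the robot, and variables do not carry over. Pictures are saved under pics/ and viewed, at most 10 in all, crops included, and the job is handed in when it is done.

```bash
mkdir -p pics; cat > h.py <<'E'
import numpy as np, cv2
from workcell import manip, eyes, spotter
from scipy.spatial.transform import Rotation as Ro
np.set_printoptions(precision=4,suppress=True)
E
python3 - <<'E'
from h import *
print(manip.observe())
for c in ["top","side"]:
    p,d=eyes.capture(c); cv2.imwrite(f"pics/{c}0.png",p)
    k=eyes.calibration(c); print(c,k["R"],k["t"])
    for n in ["controller","speed_grip","trim_mark","feeder","lid_hinge","lid_press","hex_key","steel_plate","fixture_block","screw_bin"]:
        r=spotter.tip_of(c,n); print(n,[(np.round(a["xyz"],4),round(a["conf"],2)) for a in r[:2]])
E
```

```text
{'clock': 0.0, 'joint_positions': array([-78.9376,   5.9987,   5.5276,  89.6032,   0.0024,  77.5257]), 'joint_velocities': array([-0.0174, -0.0233, -0.0413, -0.0828,  0.0247, -0.0876]), 'tau': array([  0.0041, -55.6927,  50.3655,   0.0167,  -0.0001,  -0.    ]), 'position': array([ 0.2396, -0.5498,  0.2305]), 'tool_rot': array([-179.928 ,   -0.0184,   23.5366]), 'wrist_force': array([-0.5928,  1.4221, -0.5877]), 'ft_torque': array([ 0.0129, -0.0031, -0.0133]), 'grasp_force': 0.0, 'gripper_width': 0.0855486968943881}
top [[-0.0008 -0.9998  0.0185]
 [-0.9833 -0.0025 -0.1818]
 [ 0.1818 -0.0183 -0.9832]] [-0.038   0.5756  0.6369]
controller [(array([0.5344, 0.2022, 0.0014]), 0.62)]
speed_grip [(array([0.4834, 0.2326, 0.1062]), 0.87)]
trim_mark [(array([0.513 , 0.1474, 0.0915]), 0.71), (array([ 0.7614,  0.1246, -0.0028]), 0.66)]
feeder [(array([ 0.5802, -0.2203,  0.0018]), 0.87)]
lid_hinge [(array([ 0.6608, -0.2263,  0.1465]), 0.78)]
lid_press [(array([ 0.5372, -0.2196,  0.2307]), 0.73)]
hex_key [(array([0.3611, 0.0549, 0.0016]), 0.53), (array([ 0.5367, -0.2196,  0.2295]), 0.53)]
steel_pla
[... 283 characters left out ...]
er [(array([0.5391, 0.2032, 0.0054]), 0.79), (array([0.513 , 0.1454, 0.092 ]), 0.45)]
speed_grip [(array([0.4817, 0.2339, 0.1046]), 0.72)]
trim_mark [(array([ 0.662 , -0.2244,  0.1391]), 0.67), (array([0.5123, 0.1461, 0.0912]), 0.48)]
feeder [(array([ 0.5789, -0.2191,  0.0035]), 0.71)]
lid_hinge [(array([ 0.659 , -0.2249,  0.1391]), 0.86)]
lid_press [(array([ 0.5382, -0.2198,  0.2354]), 0.88)]
hex_key [(array([0.4815, 0.2303, 0.1083]), 0.61), (array([ 0.3626,  0.0597, -0.0001]), 0.6)]
steel_plate [(array([ 0.3652, -0.1373,  0.0003]), 0.94)]
fixture_block [(array([ 0.745 , -0.1353, -0.0045]), 0.8)]
screw_bin [(array([ 0.7633,  0.1229, -0.0108]), 0.64), (array([0.5139, 0.147 , 0.0917]), 0.62)]
```

View pics/top0.png

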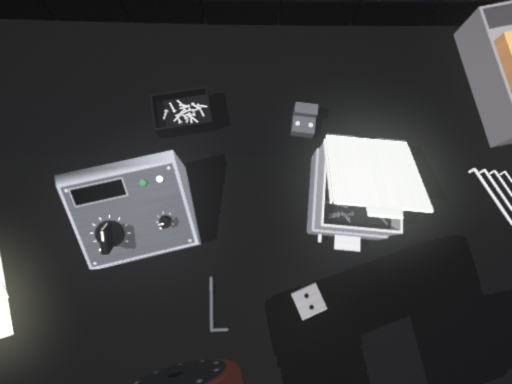

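View pics/side0.png

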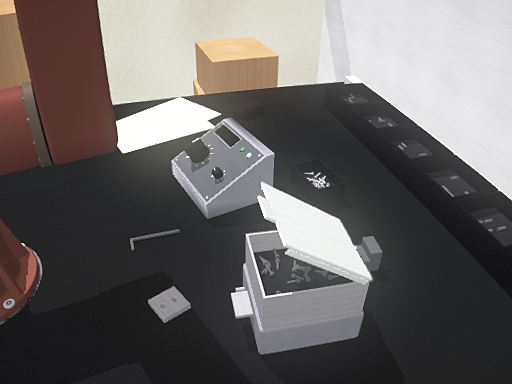

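Top view: controller upper-left (knob at about 107,235; trim at 165,222), feeder on the right (lid open), plate at 309,301, hex key at 212,305. The side view agrees with it. I need the pointer's angle, so I'll zoom in on the knob.

```bash
python3 - <<'E'
from h import *
a=cv2.resize(cv2.imread("pics/top0.png")[190:280,60:200],None,fx=5,fy=5,interpolation=cv2.INTER_CUBIC)
cv2.imwrite("pics/z0.png",cv2.convertScaleAbs(a,alpha=1.6))
for c in ["top","side"]:
    p,d=eyes.capture(c); k=eyes.calibration(c)
    m=spotter.masks_of(c,"controller")[0]["mask"]
    v,u=np.nonzero(m&(d>0)); q=cv2.undistortPoints(np.c_[u,v].astype(float)[:,None],k["intrinsics"],k["distortion"])[:,0]
    X=(np.c_[q,np.ones(len(q))]*d[v,u][:,None]-k["t"])@k["R"]
    # panel plane RANSAC
    rng=np.random.default_rng(0);best=(0,)
    for _ in range(400):
        s=X[rng.choice(len(X),3)];n=np.cross(s[1]-s[0],s[2]-s[0]);n/=np.linalg.norm(n)+1e-12;n*=np.sign(n[2])
        if not .8<n[2]<.95: continue
        i=abs((X-s[0])@n)<.003
        if i.sum()>best[0]: best=(i.sum(),n,i)
    P=X[best[2]];c0=P.mean(0);n=np.linalg.svd(P-c0,full_matrices=False)[2][2];n*=np.sign(n[2])
    print(c,best[0],n,"tilt",np.degrees(np.arccos(n[2])),"yaw",np.degrees(np.arctan2(-n[1],-n[0])),"c",c0, "dist grip",(np.array([.4825,.233,.1055])-c0)@n)
    kn=X[((X-c0)@n>.040)]; print("bar top pts",len(kn),kn.mean(0))
    if len(kn)>5:
        w=np.linalg.svd(kn-kn.mean(0),full_matrices=False); print(w[1],w[2][0],np.degrees(np.arctan2(w[2][0][1],w[2][0][0])))
E
```

```text
top 9589 [-0.4535 -0.1111  0.8843] tilt 27.835377454656708 yaw 13.76706189997549 c [0.5358 0.1993 0.0884] dist grip 0.0355299036274691
bar top pts 213 [0.4786 0.233  0.1133]
[0.2021 0.0564 0.0191] [-0.8856  0.0068 -0.4644] 179.56089041827113Traceback (most recent call last):
  File "<stdin>", line 6, in <module>
IndexError: list index out of range
```

View pics/z0.png

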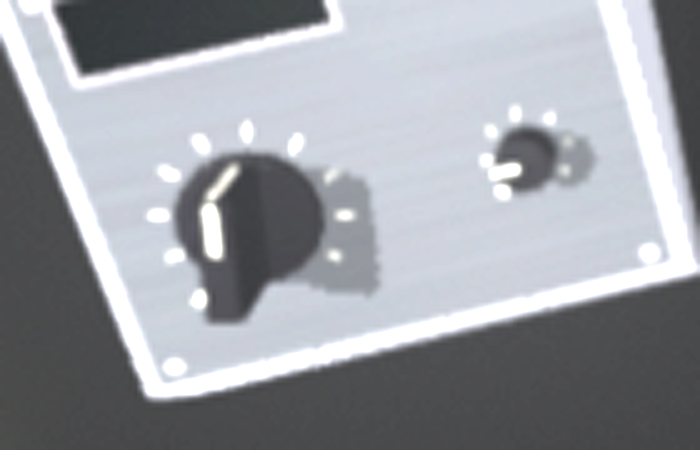

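The pointer points nearly along world +x, so the knob is about 2.6 rad from its stop. I'll straddle the bar loosely (tool yaw 180°) and spin it anticlockwise. First the transit.

```bash
python3 -m inch '{"delta_pos":[[0,0,-0.5],[0,0,-0.5],[0.315,-0.365,0],[0.315,-0.365,0],[0.315,-0.365,0]],"spin":[0,0,0,0,0]}' -0.3 30
python3 -m inch '{"delta_pos":[[0.315,-0.365,0],[0.315,-0.365,0],[0.315,-0.365,0],[0.315,-0.365,0],[0.315,-0.365,0]],"spin":[0,0,0,0,0]}'
python3 -m inch '{"delta_pos":[[0.315,-0.365,0],[0.315,-0.365,0],[0.315,-0.365,0],[0.315,-0.365,0],[0.315,-0.365,0]],"spin":[0,0,0,0,0]}'
python3 -m inch '{"delta_pos":[[0.315,-0.365,0],[0.315,-0.365,0],[0.315,-0.365,0],[0.315,-0.365,0],[0,0,0]],"spin":[0,0,0,0,-1]}'
python3 -m inch '{"delta_pos":[[0,0,0],[0,0,0],[0,0,0],[0,0,0],[0,0,0]],"spin":[-1,-1,-1,-1,-1]}'
```

```text
clock: 1.8
position: [0.2828, -0.4111, 0.3316]
tool_rot: [180.0, -0.0, 23.5]
wrist_force: [1.0, 1.0, 0.0]
gripper_width: 0.0297
grasp_force: 0.0
clock: 2.3
position: [0.3542, -0.18, 0.3315]
tool_rot: [179.9, -0.0, 23.5]
wrist_force: [1.7, -0.8, 0.1]
gripper_width: 0.0296
grasp_force: 0.0
clock: 2.8
position: [0.4258, 0.0506, 0.3316]
tool_rot: [180.0, -0.1, 23.5]
wrist_force: [1.2, -0.8, 0.2]
gripper_width: 0.0296
grasp_force: 0.0
clock: 3.3
position: [0.4829, 0.2371, 0.3292]
tool_rot: [-179.9, 0.1, 31.7]
wrist_force: [0.6, -0.5, -0.2]
gripper_width: 0.0299
grasp_force: 0.0
clock: 3.8
position: [0.4828, 0.2327, 0.3313]
tool_rot: [180.0, 0.0, 71.9]
wrist_force: [0.3, 0.0, 0.6]
gripper_width: 0.03
grasp_force: 0.0
```

```bash
python3 -m inch '{"delta_pos":[[0,0,0],[0,0,0],[0,0,0],[0,0,0],[0,0,0]],"spin":[-1,-1,-1,-1,-1]}'
python3 -m inch '{"delta_pos":[[0,0,0],[0,0,0],[0,0,0],[0,0,0],[0,0,0]],"spin":[-1,-1,-1,-1,-1]}'
python3 -m inch '{"delta_pos":[[0,0,0.5],[0,0,0.5],[0,0,0.2],[0,0,0],[0,0,0]],"spin":[-1,-1,-1,-0.5,0]}'
python3 - <<'E'
from h import *
s=manip.observe(); p,d=eyes.capture("wrist"); cv2.imwrite("pics/w0.png",p)
k=eyes.calibration("wrist");print(k)
print(s["position"],s["tool_rot"],s["joint_positions"],s["ft_torque"],s["wrist_force"])
for n in ["speed_grip","trim_mark"]:
    print(n,[(np.round(a["xyz"],4),round(a["conf"],2)) for a in spotter.tip_of("wrist",n)[:2]])
E
```

```text
clock: 4.3
position: [0.4828, 0.2326, 0.3314]
tool_rot: [180.0, 0.0, 111.9]
wrist_force: [0.5, -0.1, -0.9]
gripper_width: 0.0299
grasp_force: 0.0
clock: 4.8
position: [0.4828, 0.2326, 0.3313]
tool_rot: [180.0, 0.0, 151.9]
wrist_force: [-0.0, -0.4, 0.3]
gripper_width: 0.03
grasp_force: 0.0
clock: 5.3
position: [0.4822, 0.2325, 0.2105]
tool_rot: [-180.0, -0.1, 179.6]
wrist_force: [0.4, -0.4, 0.9]
gripper_width: 0.0297
grasp_force: 0.0
{'intrinsics': array([[310.2081,   0.    , 262.1568],
       [  0.    , 310.2081, 185.858 ],
       [  0.    ,   0.    ,   1.    ]]), 'distortion': array([0.0143, 0.    , 0.    , 0.    , 0.    ]), 'T_tool_cam': array([[-0.0001, -0.9602, -0.2794,  0.0704],
       [ 1.    ,  0.0004, -0.0015, -0.0013],
       [ 0.0016, -0.2794,  0.9602, -0.1437],
       [ 0.    ,  0.    ,  0.    ,  1.    ]])}
[0.4822 0.2325 0.2105] [-179.9779   -0.0763  179.5881] [11.7341 -5.4342 -8.0198 87.4937 -0.0055 12.1459] [-0.0188  0.0163 -0.0027] [ 0.4259 -0.4009  0.9038]
speed_grip [(array([0.4841, 0.2375, 0.1073]), 0.69)]
trim_mark [(array([0.5193, 0.1453, 0.0922]), 0.7)]
```

View pics/w0.png

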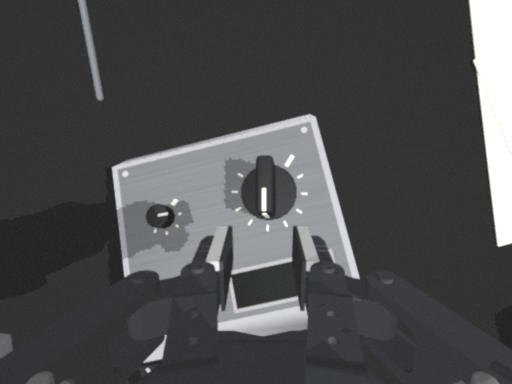

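Wrist view: the bar (column 265, rows 157–212, pointer end downwards = +x) sits between the fingers (220 and 305). The off mark is at about (290,160). Now I'll descend around the bar.

```bash
python3 -m inch '{"delta_pos":[[-0.01,0.015,0.3],[0,0,0.3],[0,0,0.25],[0,0,0.15],[0,0,0]],"spin":[0,0,0,0,0]}'
python3 -m inch '{"delta_pos":[[0,0,0.1],[0,0,0.05],[0,0,0],[0,0,0],[0,0,0]],"spin":[0,0,0,0,0]}'
python3 -m inch '{"delta_pos":[[0,0,0],[0,0,0],[0,0,0],[0,0,0],[0,0,0]],"spin":[-0.5,-1,-1,-1,-1]}'
python3 - <<'E'
from h import *
s=manip.observe();print(s["position"],s["ft_torque"],s["wrist_force"],s["joint_positions"])
E
```

```text
clock: 5.95
position: [0.4828, 0.2339, 0.1098]
tool_rot: [-180.0, -0.1, 179.5]
wrist_force: [0.8, 0.7, -0.6]
gripper_width: 0.03
grasp_force: 0.0
clock: 6.45
position: [0.4842, 0.2342, 0.0969]
tool_rot: [180.0, 0.1, 179.5]
wrist_force: [-0.1, 0.5, 0.1]
gripper_width: 0.03
grasp_force: 0.0
clock: 6.95
position: [0.4842, 0.2343, 0.0968]
tool_rot: [-180.0, 0.1, -144.1]
wrist_force: [0.7, 2.5, -1.3]
gripper_width: 0.0302
grasp_force: 2.0
[0.4842 0.2343 0.0968] [ 0.5432 -0.2228 -0.0745] [ 0.6891  2.4968 -1.2888] [ 11.8743  -3.8665 -18.3768  75.4323   0.0159 -23.9899]
```

```bash
python3 -m inch '{"delta_pos":[[0,0,0],[0,0,0],[0,0,0],[0,0,0],[0,0,0]],"spin":[-1,-1,-1,-1,-1]}'
python3 -m inch '{"delta_pos":[[0,0,0],[0,0,0],[0,0,0],[0,0,0],[0,0,0]],"spin":[-1,-1,-1,-1,-1]}'
python3 - <<'E'
from h import *
s=manip.observe();print(s["position"],s["ft_torque"],s["wrist_force"],s["joint_positions"])
p,d=eyes.capture("wrist"); cv2.imwrite("pics/w1.png",p)
E
```

```text
clock: 7.45
position: [0.4838, 0.2346, 0.0966]
tool_rot: [180.0, 0.1, -104.1]
wrist_force: [0.5, 2.4, -1.3]
gripper_width: 0.0301
grasp_force: 2.7
clock: 7.95
position: [0.4836, 0.2344, 0.0969]
tool_rot: [-180.0, 0.0, -64.1]
wrist_force: [-3.4, 0.3, 1.9]
gripper_width: 0.0296
grasp_force: 3.1
[0.4836 0.2344 0.0969] [ 0.0702  0.681  -0.1269] [-3.3822  0.2609  1.8824] [  11.8876   -3.8798  -18.377    75.4987    0.027  -103.9867]
```

View pics/w1.png

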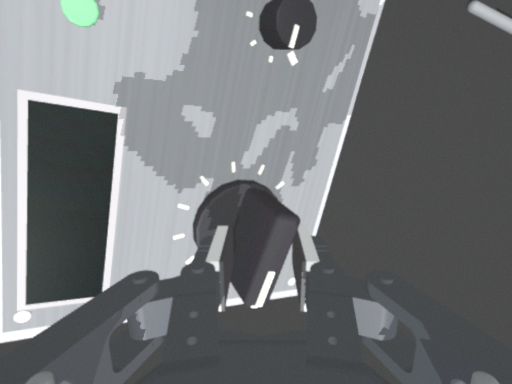

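Wrist view: the bar is between the fingers and turning, with the pointer end at about (265,290) and lagging the tool by about 20°. The trim knob at (290,22) is clear. I'll carry on.

```bash
python3 -m inch '{"delta_pos":[[0,0,0],[0,0,0],[0,0,0],[0,0,0],[0,0,0]],"spin":[-1,-1,-1,-1,-1]}'
python3 - <<'E'
from h import *
s=manip.observe();print(s["ft_torque"],s["wrist_force"],s["joint_positions"][5])
E
python3 -m inch '{"delta_pos":[[0,0,0],[0,0,0],[0,0,0],[0,0,0],[0,0,0]],"spin":[-0.5,-0.5,0,0,0]}'
python3 - <<'E'
from h import *
s=manip.observe();print(s["ft_torque"],s["wrist_force"],s["joint_positions"][5])
p,d=eyes.capture("wrist"); cv2.imwrite("pics/w2.png",p)
E
```

```text
clock: 8.5
position: [0.4833, 0.2339, 0.0966]
tool_rot: [179.9, 0.0, -24.3]
wrist_force: [-4.9, -1.3, 2.9]
gripper_width: 0.0298
grasp_force: 2.7
[-0.4097  0.8829 -0.0928] [-4.8979 -1.3239  2.905 ] -143.81213890268586
clock: 9.0
position: [0.4837, 0.2339, 0.0964]
tool_rot: [180.0, -0.0, -16.6]
wrist_force: [-3.2, -3.7, 2.2]
gripper_width: 0.0303
grasp_force: 2.3
[-0.5653  0.737  -0.0733] [-3.2131 -3.7038  2.2272] -151.52445463201025
```

View pics/w2.png

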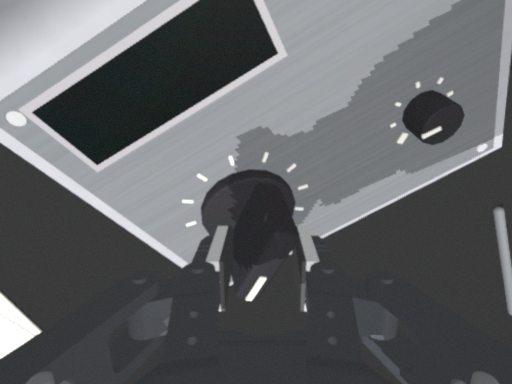

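Wrist view: the bar still lags the fingers, with the pointer at about (258,289), and the torque is only friction. It isn't at the stop yet, so I'll keep going in small steps.

```bash
for i in 1; do :; done
python3 -m inch '{"delta_pos":[[0,0,0],[0,0,0],[0,0,0],[0,0,0],[0,0,0]],"spin":[-0.5,-0.5,0,0,0]}'
python3 -c "
from h import *
s=manip.observe();print(s['ft_torque'],s['joint_positions'][5])"
python3 -m inch '{"delta_pos":[[0,0,0],[0,0,0],[0,0,0],[0,0,0],[0,0,0]],"spin":[-0.5,0,0,0,0]}'
python3 -c "
from h import *
s=manip.observe();print(s['ft_torque'],s['joint_positions'][5])"
python3 -m inch '{"delta_pos":[[0,0,0],[0,0,0],[0,0,0],[0,0,0],[0,0,0]],"spin":[-0.5,0,0,0,0]}'
python3 -c "
from h import *
s=manip.observe();print(s['ft_torque'],s['joint_positions'][5])"
```

```text
clock: 9.55
position: [0.4836, 0.2339, 0.0962]
tool_rot: [180.0, 0.0, -8.5]
wrist_force: [-3.6, -2.6, 3.0]
gripper_width: 0.0298
grasp_force: 2.6
[-0.6655  0.82   -0.0949] -159.58795773871043
clock: 10.05
position: [0.4832, 0.2338, 0.0963]
tool_rot: [179.9, 0.1, -4.6]
wrist_force: [-7.0, -3.8, 5.2]
gripper_width: 0.0303
grasp_force: 11.2
[-0.8011  1.2745 -0.4087] -163.55674705150906
clock: 10.55
position: [0.4829, 0.2339, 0.0965]
tool_rot: [180.0, 0.1, -0.6]
wrist_force: [-10.9, -3.7, 8.1]
gripper_width: 0.0301
grasp_force: 32.3
[-0.3569  1.8039 -1.1804] -167.50673667702932
```

The torque rose sharply to −1.2 N m, so it's at the end stop. I'll back off, lift and look.

```bash
python3 -m inch '{"delta_pos":[[0,0,0],[0,0,0],[0,0,0],[0,0,-0.2],[0,0,-0.4]],"spin":[0.5,1,1,0,0]}'
python3 -m inch '{"delta_pos":[[0,0,-0.5],[0,0,-0.5],[0,0,-0.3],[0,0,0],[0,0,0]],"spin":[0,0,0,0,0]}'
python3 - <<'E'
from h import *
s=manip.observe();print(s["position"],s["tool_rot"],s["joint_positions"])
p,d=eyes.capture("wrist"); w=cv2.resize(p[60:300,130:400],None,fx=2.2,fy=2.2,interpolation=cv2.INTER_CUBIC); cv2.imwrite("pics/w3.png",cv2.convertScaleAbs(w,alpha=1.5))
print([(np.round(a["xyz"],4),round(a["conf"],2)) for a in spotter.tip_of("wrist","trim_mark")[:2]])
for c in ["top","side"]:
    eyes.capture(c)
    for n in ["feeder","lid_hinge","lid_press","trim_mark"]:
        print(c,n,[(np.round(a["xyz"],4),round(a["conf"],2)) for a in spotter.tip_of(c,n)[:2]])
E
```

```text
clock: 11.05
position: [0.4823, 0.234, 0.1539]
tool_rot: [179.9, 0.2, -20.6]
wrist_force: [0.8, -0.4, 0.6]
gripper_width: 0.03
grasp_force: 0.0
clock: 11.55
position: [0.4846, 0.2344, 0.2867]
tool_rot: [-179.9, -0.1, -20.5]
wrist_force: [0.3, 0.4, -1.0]
gripper_width: 0.0296
grasp_force: 0.0
[0.4846 0.2344 0.2867] [-179.9201   -0.0941  -20.5122] [  11.8753   -3.8179    1.4661   95.1618    0.0171 -147.6125]
[(array([0.5152, 0.1468, 0.0904]), 0.61)]
top feeder [(array([ 0.5771, -0.2246,  0.001 ]), 0.76), (array([ 0.7603,  0.1247, -0.0002]), 0.26)]
top lid_hinge [(array([ 0.6599, -0.2298,  0.1446]), 0.62)]
top lid_press [(array([ 0.538 , -0.2182,  0.2298]), 0.79)]
top trim_mark [(array([0.5127, 0.1479, 0.0882]), 0.52), (array([ 0.5355, -0.2167,  0.2301]), 0.38)]
side feeder [(array([ 0.5784, -0.2197,  0.0026]), 0.95)]
side lid_hinge [(array([ 0.6614, -0.2234,  0.1394]), 0.94)]
side lid_press [(array([ 0.5363, -0.2199,  0.2307]), 0.74)]
side trim_mark [(array([0.5129, 0.1479, 0.0895]), 0.39)]
```

View pics/w3.png

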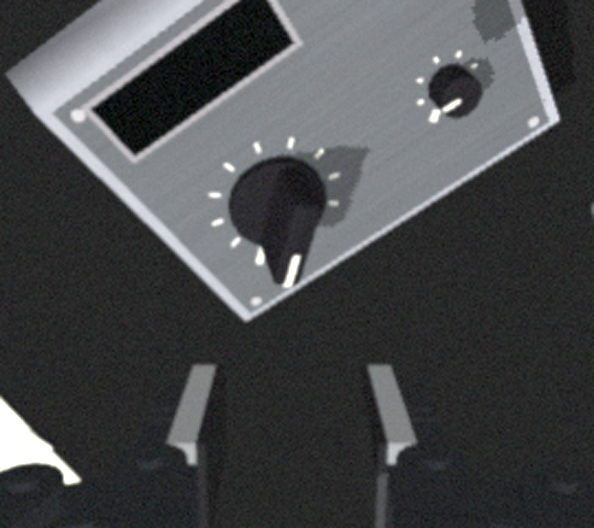

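The pointer line, (297,255) to (288,286), is parallel to the direction from the knob centre to the off mark. So the knob is at off, and the trim knob is unchanged. Next is the lid: hinge about (0.660,−0.226,0.141), opening angle about 36°. I'll close the fingers, unwind the wrist to yaw −90° and move over the lid.

```bash
python3 -m inch '{"delta_pos":[[0,0,-0.5],[0,0,0],[0,0,0],[0,0,0],[0,0,0]],"spin":[1,1,1,1,1]}' -1 60
python3 -m inch '{"delta_pos":[[0,0,0],[0,0,0],[0,0,0],[0,0,0],[0,0,0]],"spin":[1,1,1,0.7,0]}'
python3 -m inch '{"delta_pos":[[0.454,-0.061,0],[0.454,-0.061,0],[0.454,-0.061,0],[0.454,-0.061,0],[0.454,-0.061,0]],"spin":[0,0,0,0,0]}'
python3 -m inch '{"delta_pos":[[0.454,-0.061,0],[0.454,-0.061,0],[0.454,-0.061,0],[0.454,-0.061,0],[0.454,-0.061,0]],"spin":[0,0,0,0,0]}'
python3 -m inch '{"delta_pos":[[0,0,0],[0,0,0],[0,0,0.3],[0,0,0.2],[0,0,0]],"spin":[0,0,0,0,0]}'
python3 -c "
from h import *
s=manip.observe();print(s['joint_positions'])"
```

```text
clock: 12.65
position: [0.4838, 0.2341, 0.3364]
tool_rot: [-180.0, -0.0, -60.8]
wrist_force: [-0.0, 0.3, -0.1]
gripper_width: -0.0001
grasp_force: 0.0
clock: 13.15
position: [0.4838, 0.2341, 0.3363]
tool_rot: [-180.0, -0.0, -90.1]
wrist_force: [-0.5, -0.3, 0.6]
gripper_width: -0.0002
grasp_force: 0.0
clock: 13.65
position: [0.514, 0.0053, 0.3364]
tool_rot: [-180.0, -0.0, -89.9]
wrist_force: [1.3, 0.8, -0.4]
gripper_width: -0.0002
grasp_force: 0.0
clock: 14.15
position: [0.5442, -0.2219, 0.3364]
tool_rot: [-180.0, -0.0, -89.9]
wrist_force: [0.8, 1.2, 0.1]
gripper_width: 0.0004
grasp_force: 0.0
clock: 14.65
position: [0.5435, -0.218, 0.2839]
tool_rot: [179.8, 0.1, -89.9]
wrist_force: [-0.8, 0.4, -0.2]
gripper_width: 0.0
grasp_force: 0.0
[ -34.6464    4.8255    9.8621   95.2592    0.0089 -124.7572]
```

```bash
python3 -m inch '{"delta_pos":[[0,0,0.2],[0,0,0.2],[0,0.02,0.1],[0,0.04,0.1],[0,0.04,0.1]],"spin":[0,0,0,0,0]}'
python3 -m inch '{"delta_pos":[[0,0.04,0.1],[0,0.04,0.1],[0,0.04,0.1],[0,0.03,0.1],[0,0.03,0.1]],"spin":[0,0,0,0,0]}'
python3 -m inch '{"delta_pos":[[0,0.02,0.08],[0,0,0],[0,0,0],[0,0,0],[0,0,0]],"spin":[0,0,0,0,0]}'
```

```text
clock: 15.15
position: [0.5348, -0.2196, 0.2182]
tool_rot: [-179.9, -0.1, -90.0]
wrist_force: [-0.7, 1.2, 5.0]
gripper_width: 0.0
grasp_force: 2.3
clock: 15.65
position: [0.517, -0.2198, 0.167]
tool_rot: [-179.9, -0.1, -90.0]
wrist_force: [4.1, 0.6, 4.4]
gripper_width: 0.0
grasp_force: 2.2
clock: 16.15
position: [0.5142, -0.22, 0.1583]
tool_rot: [180.0, -0.0, -90.1]
wrist_force: [-0.1, 0.4, -0.6]
gripper_width: 0.0
grasp_force: 0.0
```

```bash
python3 -m inch '{"delta_pos":[[0,0,0.04],[0,0,0.04],[0,0,0.02],[0,0,0],[0,0,0]],"spin":[0,0,0,0,0]}'
python3 -m inch '{"delta_pos":[[0,0,0.02],[0,0,0],[0,0,0],[0,0,0],[0,0,0]],"spin":[0,0,0,0,0]}'
```

```text
clock: 16.65
position: [0.5144, -0.2198, 0.148]
tool_rot: [-180.0, 0.0, -90.1]
wrist_force: [-0.4, -0.1, -0.9]
gripper_width: 0.0001
grasp_force: 0.0
clock: 17.15
position: [0.5143, -0.2199, 0.1462]
tool_rot: [-180.0, -0.0, -90.1]
wrist_force: [1.3, -0.2, 0.3]
gripper_width: -0.0
grasp_force: 0.3
```

```bash
python3 -m inch '{"delta_pos":[[0,0,0.01],[0,0,0.01],[0,0,0],[0,0,0],[0,0,0]],"spin":[0,0,0,0,0]}'
```

```text
clock: 17.65
position: [0.5144, -0.22, 0.146]
tool_rot: [-180.0, -0.0, -90.1]
wrist_force: [-4.6, 2.5, 14.2]
gripper_width: 0.0003
grasp_force: 6.5
```

That's a stiff stop at z = 0.146, which is the shut height. One slightly firmer press, then lift clear and check.

```bash
python3 -m inch '{"delta_pos":[[0,0,0.01],[0,0,0],[0,0,0],[0,0,0],[0,0,0]],"spin":[0,0,0,0,0]}'
python3 -m inch '{"delta_pos":[[0,0,-0.1],[0,0,-0.3],[0,0,-0.5],[0,0,-0.5],[0,0,0]],"spin":[0,0,0,0,0]}'
python3 -m inch '{"delta_pos":[[0.4,0.2,0],[0.4,0.2,0],[0.4,0.2,0],[0.4,0.2,0],[0,0,0]],"spin":[0,0,0,0,0]}'
python3 - <<'E'
from h import *
P=[]
for c in ["top","side"]:
    p,d=eyes.capture(c); P.append(p)
    for n in ["speed_grip","trim_mark","lid_hinge","lid_press","hex_key","steel_plate","fixture_block","screw_bin"]:
        print(c,n,[(np.round(a["xyz"],4),round(a["conf"],2)) for a in spotter.tip_of(c,n)[:1]])
z=lambda a:cv2.resize(a,(400,300),interpolation=cv2.INTER_CUBIC)
t,s=P
cv2.imwrite("pics/end.png",np.vstack([np.hstack([z(t),z(s)]),np.hstack([z(t[175:280,60:200]),z(s[160:370,200:480])])]))
E
```

```text
clock: 18.15
position: [0.5144, -0.22, 0.1459]
tool_rot: [-179.9, -0.1, -90.1]
wrist_force: [-7.7, 5.1, 19.8]
gripper_width: 0.0001
grasp_force: 9.8
clock: 18.65
position: [0.5162, -0.2214, 0.291]
tool_rot: [-179.5, -0.4, -90.1]
wrist_force: [-0.0, 0.4, -0.3]
gripper_width: -0.0002
grasp_force: 0.0
clock: 19.15
position: [0.4315, -0.3841, 0.2824]
tool_rot: [179.9, -0.0, -90.4]
wrist_force: [0.8, 1.0, 0.3]
gripper_width: 0.0002
grasp_force: 0.0
top speed_grip [(array([0.4859, 0.234 , 0.1103]), 0.7)]
top trim_mark [(array([0.5118, 0.1508, 0.0918]), 0.6)]
top lid_hinge [(array([ 0.6623, -0.2287,  0.1411]), 0.94)]
top lid_press [(array([ 0.5086, -0.2182,  0.1435]), 0.6)]
top hex_key [(array([0.3632, 0.053 , 0.0015]), 0.72)]
top steel_plate [(array([ 0.3648, -0.1393, -0.002 ]), 0.89)]
top fixture_block [(array([ 0.7432, -0.1364, -0.0031]), 0.64)]
top screw_bin [(array([ 0.7604,  0.1253, -0.0011]), 0.69)]
side speed_grip [(array([0.4799, 0.2326, 0.1047]), 0.41)]
side trim_mark []
side lid_hinge [(array([ 0.6626, -0.2269,  0.1425]), 0.63)]
side lid_press [(array([ 0.5082, -0.2164,  0.1486]), 0.97)]
side hex_key [(array([0.3598, 0.0576, 0.0028]), 0.42)]
side steel_plate [(array([ 0.3658, -0.1356,  0.0004]), 0.6)]
side fixture_block [(array([ 0.7498, -0.138 , -0.0022]), 0.84)]
side screw_bin [(array([ 0.7646,  0.126 , -0.0097]), 0.63)]
```

View pics/end.png

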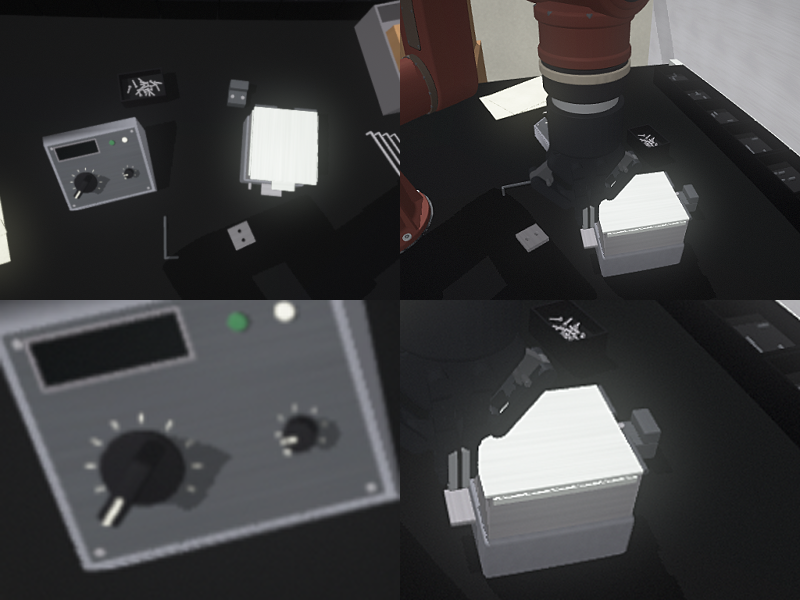

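The pictures show the knob's pointer down-left on the off mark (bottom-left panel, about (115,505)). The lid is flat on the hopper, the bystanders and trim knob are unmoved, and the arm is clear.

```bash
python3 -m inch '{"delta_pos":[[0,0,-0.3],[0,0,0],[0,0,0],[0,0,0],[0,0,0]],"spin":[0,0,0,0,0]}'; python3 -c "
from h import *
print(manip.job_done())"
```

```text
clock: 20.55
position: [0.434, -0.3797, 0.3125]
tool_rot: [180.0, 0.0, -90.1]
wrist_force: [-0.2, 0.2, 0.2]
gripper_width: 0.0001
grasp_force: 0.0
the job is handed in; nothing more can be done
None
```

I turned the speed knob anticlockwise to its end stop, then pressed the hopper lid fully shut; the trim knob and bystanders show no movement in the final pictures, and I handed the job in at about 20.6 s (no verdict was returned).

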